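# Dock the pellet dispenser in its cup stand

### The arm

A 6-joint arm with a two-finger parallel gripper is mounted at the origin on the work surface. World frame = base frame: x ahead of the robot, y to its left, z up, the work surface at z = 0. Lengths are in mm, angles in rad, forces in N, time in s.
With the tool pointing down it reaches from about 350 to 775 mm from the base axis. Payload 7.3 kg.
Tool frame: the origin (TCP) lies on the centre line of the jaws, within the pads' length; the fingertips stand finger_overhang ahead of it and the grasp point (between the pads) lies 8 mm behind it (finger_overhang is the distance from the TCP to the fingertips, in mm); z points along the fingers, y is the line along which they close (so a half turn about z gives the same grasp; the last joint's range is limited). The gripper opens to 92 mm and grips with 3 to 60 N. Pads are 19 mm wide; open, the fingers measure 130 mm over their backs; the gripper's body (75 mm by 190 mm) begins 47 mm behind the grasp point.
Start: joints at [-1.354, 0.342, 1.524, -0, 1.275, -0.146], TCP at [186.342, -490.837, 237.741] pointing down, gripper open.
Joint ranges: [-2.53, 2.53], [-0.77, 2.02], [0.04, 2.7], [-1, 4.14], [0.28, 2.66], [-3.11, 3.11]. Speed limits (rad/s): [2.57, 2.57, 3.14, 3.14, 3.14, 3.14].

### API

Orientations are given as [roll, pitch, yaw] about the fixed x, y, z axes, in that order (R = Rz(yaw) Ry(pitch) Rx(roll)).
In Python, from plant import get_obs, capture, close_job, finger_overhang gives the robot as it stands.
- The arm moves only by the shell command python3 -m inch 'ROWS'. ROWS is JSON, one flat list of numbers, 7 for each row, row after row: the turn, a rotation vector about the tool's x, y, z scaled (see below), then the shift along the tool's x, y, z scaled (see below), then the closure, from -1 (fully open) to 1 (shut). In form: [ax, ay, az, tx, ty, tz, gripper, ax, ay, az, tx, ty, tz, gripper, ...]. A call has 1 to 10 rows; each row shifts and turns the commanded pose from where the row before left it, along the tool's axes as they then stand; what a row does not reach is not made up. The controller multiplies each number of a shift by 0.8 m and each number of a turn by 1.5 rad. A row lasts 1/12 s, in which the tool goes at most 41.7 mm and 7.16 degrees, less where a joint would pass 70% of its speed; a pose out of reach is approached as far as the arm can. A call with a number of a shift or a turn outside -1 to 1 is refused whole. A call with a gripper value outside its range is refused whole. The fingers move at their own pace and stop on an object; the grip force is fixed at half the most. Time passes only in rows, so rows that do not move let the fingers close. It gives the time, the measured TCP pose, the force, the opening and the grip force at its end, in the units of the state.
- get_obs(): the state, without advancing time (a new reading comes with each control period).
- capture(name): name is "side" or "top"; returns a dict with "image" (384x512x3 uint8, red, green, blue), "mtx" (3x3 intrinsics, pixels), "pose" (4x4, takes a point from camera to world coordinates). Camera axes: x right, y up, looking along -z (the intrinsics and any distortion apply to the point x, -y, -z); pixel columns grow to the right and rows downward; lengths in mm; the calibration is good to about 2 mm. A picture is of the moment at which its call begins. There is no depth.
- close_job(): hands the job in; it is judged then, once.
The state is a dict: "time": time; "joint_positions": joint angles; "dq": joint speeds; "tau": joint torques, N m; "tool_pos": TCP position; "tcp_rot": TCP orientation; "contact_force": force on the tool from outside, world axes, zero at the start; "moment": the same for the moment, N m; "grip_width": finger opening in mm; "finger_force": force on a finger pad.
Only numpy, scipy, OpenCV 4.12 (cv2) and the standard library are available. Lean on these libraries where they do the work, as an engineer would, in place of code of your own. Each camera call takes 0.05 s, during which the arm holds its last target. There are 200 camera calls.

### The job

Put the fish-pellet dispenser away: pick up the slender green dispenser with the push button on top and set its rounded base fully home in the white stand whose top is hollowed into a cup (not the flat-topped stand), so that it stands upright there by itself. Set it down rather than dropping it, and do not shift the squat green jar or the aluminium tin.

Things in the scene. Friction and masses are not known exactly. Their poses are not given: they have to be found in the camera images.
- dispenser_center (a point): Centre, 45 mm above the underside, of the loose pellet dispenser: translucent green plastic, round, 50 mm wide, 90 mm tall, 80-170 g, upright (z up). Base rounded, narrowing over its lowest 20 mm to a 28 mm flat; straight side to grip from 20 to 68 mm up; white collar 74-82 mm up and 22 mm white push button (does not move) on top. The squat green jar has no button.
- dock_seat (a point): Centre of the cup's floor in the white dock stand, 30 mm above the shelf, z up. Fixed; egg-cup shape 60 mm high, 84 mm wide at the rim. The cup is 76 mm wide inside at the rim, 30 mm deep, and narrows to a 34 mm floor. The dispenser's base centres itself in it; fully home its centre is about 45 mm above this point. A look-alike stand has a flat, closed top: not that one.
- jar_center (a point): Centre (30 mm above its underside) of a loose squat jar of the same green plastic with a flat white cap, 66 mm in diameter, 60 mm tall, flat bottom, z up. To be left where it is.
- tin_center (a point): Centre (24 mm up) of a loose capped aluminium tin, 71 mm wide, 48 mm tall, z up. To be left where it is. Tin, jar, dispenser, both stands and a glass dish (86 mm wide, 24 mm tall) stand in any order, centres at least 115 mm apart; a feeding ring, spoon and net frame under 25 mm high lie farther out. Nothing in reach is taller than 90 mm.
There are look-alikes about, which are no part of the job. What is shaped like the part that bears dispenser_center but blue, orange or yellow is not meant.

How it is judged (in metres and radians):
At the end, for the whole second after the job is handed in: The dispenser stands released and at rest in the cup of the dock stand: its centre within 10 mm horizontally of the cup's centre and 35 to 52 mm above the cup's floor, upright within 10 degrees (horizontal distance between dispenser_center and dock_seat below 0.01 m and z of dispenser_center in the frame of dock_seat between 0.035 and 0.052 m and angle between dispenser_center's own z axis and vertical below 0.175 rad and linear speed of dispenser below 0.02 m/s and contact force between dispenser and the fingers below 0.1 N); the robot touches nothing.
It fails at once if the dispenser falls free (faster than 0.6 m/s untouched, a drop of about 2 cm) (linear speed of dispenser above 0.6 m/s and contact force between dispenser and the fingers below 0.05 N).
It fails at once if the jar is shifted by more than 20 mm (distance of jar_center from where it was at the start of the episode above 0.02 m).
It fails at once if the tin is shifted by more than 20 mm (distance of tin_center from where it was at the start of the episode above 0.02 m).
It also fails if it takes over 37 s, if anything falls off the work surface, if the arm or the gripper's body presses on something with over 40 N, if the wrist force passes 120 N, or if a joint passes its speed limit or range.

## Working session

There is one attempt and no reset: what is moved stays moved. The work goes in short steps, Python scripts to look and compute and a shell command to move; the robot and the scene stay as the last step left them, time stands still between calls to the robot, and variables do not carry over. Pictures are saved under pics/ and viewed, at most 10 in all, crops included, and the job is handed in when it is done.

```bash
mkdir -p pics; ls; python3 - <<'E'
from plant import *
import cv2, numpy as np
print(get_obs(), finger_overhang)
for n in("top","side"):
    c=capture(n); cv2.imwrite(f"pics/{n}0.png",c["image"][:,:,::-1]); print(c["mtx"],c["pose"],[k for k in c])
E
```

```text
pics
{'time': 0.0, 'joint_positions': array([-1.35400158e+00,  3.42733570e-01,  1.52498348e+00, -8.61389300e-06,
        1.27537537e+00, -1.45981390e-01]), 'dq': array([ 0.00050314,  0.00011606,  0.00164039,  0.00230643,  0.000418  ,
       -0.00109971]), 'tau': array([ 1.84697296e-04, -4.31239700e+01, -2.44219244e+01,  7.15863146e-02,
        5.58734138e-02, -1.38869527e-04]), 'tool_pos': array([ 186.25472684, -490.45627141,  237.05101363]), 'tcp_rot': array([-3.14010765e+00, -2.10011126e-04,  3.62778491e-01]), 'contact_force': array([-0.18607934, -0.24254998,  0.96982723]), 'moment': array([-0.01007288,  0.05161617, -0.0120163 ]), 'finger_force': 0.0, 'grip_width': 91.22188600215658} 11.0
[[372.92950861   0.         253.15660085]
 [  0.         372.92950861 190.4866748 ]
 [  0.           0.           1.        ]] [[-2.83237171e-03  9.99538142e-01 -3.02569136e-02  4.63456688e+02]
 [-9.99723961e-01 -2.12460595e-03  2.33984601e-02 -2.80153701e+01]
 [ 2.33233694e-02  3.03148347e-02  9.99268248e-01  9.21030141e+02]
 [ 0.00000000e+00  0.00000000e+00  0.00000000e+00  1.00000000e+00]] ['image', 'mtx', 'pose']
[[368.41295081   0.         255.19487454]
 [  0.         368.41295081 192.53560369]
 [  0.           0.           1.        ]] [[-9.06090261e-01  2.09291770e-01 -3.67691981e-01  1.19139138e+02]
 [-4.23074032e-01 -4.54308529e-01  7.83972017e-01  7.19555296e+02]
 [-2.96671232e-03  8.65910339e-01  5.00190447e-01  5.40159478e+02]
 [ 0.00000000e+00  0.00000000e+00  0.00000000e+00  1.00000000e+00]] ['image', 'mtx', 'pose']
```

View pics/top0.png

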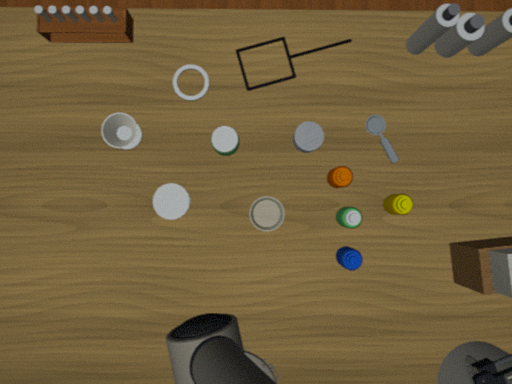

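View pics/side0.png

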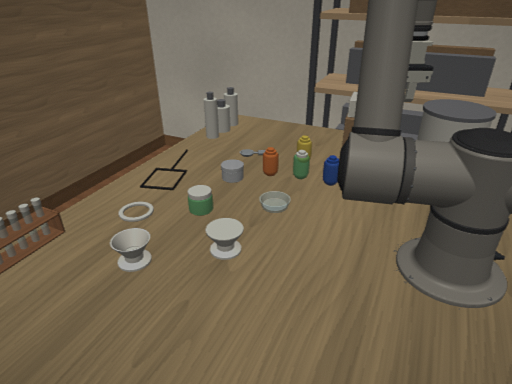

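The top view shows the dispenser (green with a white button) at about (350,217), between orange (341,177), blue (350,258) and yellow (401,204) look-alikes. The hollow dock is at (121,131), the flat-topped stand at (171,201), the jar at (225,140), the tin at (309,136) and the dish at (267,213). The side view shows the dispenser at about (301,165) and the hollow dock at about (131,245).

```bash
cat > h.py <<'E'
import cv2, numpy as np
from plant import *
def ray(c,uv):
    d=np.linalg.inv(c["mtx"])@[uv[0],uv[1],1]; d=d*[1,-1,-1]
    return c["pose"][:3,3], c["pose"][:3,:3]@d
def plane(c,uv,z):
    o,d=ray(c,uv); return (o+d*(z-o[2])/d[2]).round(1)
def two(c1,p1,c2,p2):
    o1,d1=ray(c1,p1);o2,d2=ray(c2,p2)
    s=np.linalg.lstsq(np.c_[d1,-d2],o2-o1,rcond=None)[0]
    a=o1+s[0]*d1;b=o2+s[1]*d2
    return ((a+b)/2).round(1), np.linalg.norm(a-b).round(1)
def blobs(c,lo,hi,roi,amin=20):
    x0,y0,x1,y1=roi
    h=cv2.cvtColor(c["image"],cv2.COLOR_RGB2HSV)[y0:y1,x0:x1]
    m=cv2.inRange(h,np.array(lo),np.array(hi))
    out=[]
    for k in cv2.findContours(m,cv2.RETR_EXTERNAL,cv2.CHAIN_APPROX_NONE)[0]:
        if cv2.contourArea(k)>=amin:
            k=k+[x0,y0]; out.append((k,cv2.contourArea(k),cv2.boundingRect(k),cv2.fitEllipse(k)))
    return out
E
python3 - <<'E'
from h import *
t=capture("top"); s=capture("side")
r=lambda e:[np.round(e[0],1),np.round(e[1],1)]
for nm,c,lo,hi,roi in [("btn",t,(0,0,190),(180,70,255),(335,200,366,232)),("grn",t,(45,80,30),(85,255,255),(330,200,370,235)),
  ("btnS",s,(0,0,150),(180,70,255),(290,145,314,162)),("grnS",s,(45,80,30),(85,255,255),(285,145,315,185)),
  ("cup",t,(0,0,90),(180,60,255),(90,100,150,160)),("flat",t,(0,0,90),(180,60,255),(145,175,200,230)),("cupS",s,(0,0,90),(180,60,255),(100,222,160,275)),
  ("orange",t,(3,150,60),(18,255,255),(325,160,360,192)),("blue",t,(105,120,60),(130,255,255),(330,240,370,275)),("yel",t,(22,180,120),(35,255,255),(380,190,418,220))]:
    for k,a,b,e in blobs(c,lo,hi,roi): print(nm,a,b,*r(e), plane(c,e[0],90) if c is t else "")
a=cv2.resize(t["image"][95:240,85:205],None,fx=4,fy=4,interpolation=3)
b=cv2.resize(s["image"][215:270,95:250],None,fx=2,fy=2)
b2=cv2.resize(t["image"][160:280,325:415],None,fx=3,fy=3,interpolation=3)
o=np.zeros((600,800,3),np.uint8);o[:580,:480]=a;o[:110,490:800]=b;o[120:480,500:770]=b2
cv2.imwrite("pics/crop.png",o[:,:,::-1])
E
```

```text
grn 174.0 (336, 207, 25, 21) [349.5 216.9] [18.8 26. ] [ 428.9 -263.1   90. ]
grnS 259.0 (293, 155, 16, 24) [300.5 166. ] [15.5 24.3] 
cup 1147.0 (101, 112, 41, 38) [120.8 131. ] [35.3 41.7] [621.6 246.3  90. ]
flat 1059.0 (152, 183, 39, 37) [170.9 200.9] [36.1 37.4] [466. 135.  90.]
cupS 413.5 (117, 249, 35, 23) [133.9 261.4] [18.4 35.1] 
cupS 701.5 (109, 228, 42, 24) [129.6 239.5] [21.7 41.2] 
orange 429.0 (327, 166, 26, 22) [339.5 176.7] [21.1 26.1] [ 519.2 -241.5   90. ]
blue 390.0 (337, 247, 25, 23) [349.  258.1] [19.6 25.7] [ 337.2 -261.    90. ]
yel 279.5 (392, 195, 21, 19) [402.3 204.1] [18.3 19.6] [ 457.3 -382.8   90. ]
```

View pics/crop.png

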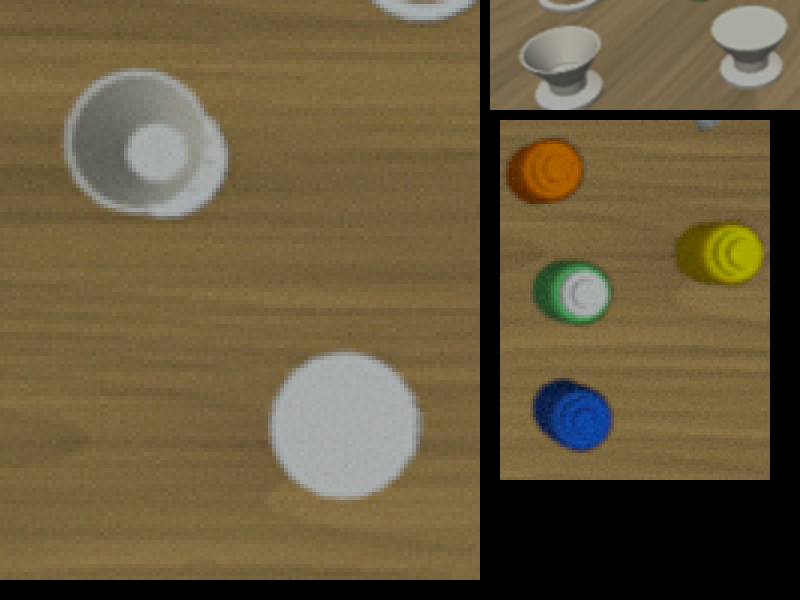

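The crop confirms it: the upper-left stand is hollow, with its rim at about (119.5,130.2) and its floor at (124.5,133.2). The lower stand is flat. The dispenser's white collar is at about (353,217).

```bash
python3 - <<'E'
from h import *
t=capture("top"); s=capture("side")
r=lambda e:[np.round(e[0],1),np.round(e[1],1)]
for nm,c,lo,hi,roi,z in [("collar",t,(0,0,120),(180,70,255),(335,200,366,232),82),("collarS",s,(0,0,110),(180,70,255),(290,145,314,163),82),
 ("grnall",t,(40,50,20),(90,255,255),(330,200,370,235),45),
  ("floor",t,(0,0,170),(180,60,255),(115,123,133,143),30)]:
    for k,a,b,e in blobs(c,lo,hi,roi,8): print(nm,a,b,*r(e), plane(c,e[0],z))
# rim circle: left/top/bottom contour points of the cup (foot is lower right)
k=blobs(t,(0,0,90),(180,60,255),(90,100,150,160))[0][0][:,0].astype(np.float64)
k=k[(k[:,0]<126)&(k[:,1]<140)|(k[:,0]<112)]
e=cv2.fitEllipse(k.astype(np.float32)); print("rim",r(e),plane(t,e[0],60))
(f,)= [b for b in blobs(t,(0,0,90),(180,60,255),(145,175,200,230))]; print("flat",plane(t,f[3][0],60))
j=blobs(t,(0,0,90),(180,60,255),(205,120,245,160)); print("jar",[ (r(q[3]),plane(t,q[3][0],60)) for q in j])
# side rim: extremes of upper cup blob
q=max(blobs(s,(0,0,90),(180,60,255),(100,222,160,252)),key=lambda q:q[1]); kk=q[0][:,0]; up=kk[kk[:,1]<237]
e=cv2.fitEllipse(up.astype(np.float32)); print("rimS",r(e),plane(s,e[0],60))
E
```

```text
collar 178.5 (345, 210, 17, 16) [352.6 217.4] [14.6 15.7] [ 427.6 -272.3   82. ]
collarS 59.0 (296, 150, 12, 8) [301.4 153.5] [ 7.4 10.7] [ 428.7 -272.2   82. ]
grnall 411.0 (336, 207, 26, 21) [348.7 216.9] [20.5 25.7] [ 427.1 -274.    45. ]
floor 90.0 (118, 127, 13, 13) [123.6 132.5] [11.1 11.5] [629.4 259.5  30. ]
rim [array([118.7, 129.8]), array([35.2, 35.8])] [630.  261.2  60. ]
flat [466. 141.  60.]
jar [([array([224.3, 138.8]), array([26.4, 26.9])], array([609.4,  18.2,  60. ]))]
rimS [array([130.2, 239.2]), array([21.6, 40.4])] [630.5 259.8  60. ]
```

Two views agree on the dispenser at (428, -272.5) and the dock at (630, 260). I'll turn the jaws along y, clear of the orange and blue neighbours, and move over the dispenser.

```bash
python3 -m inch '[0,0,0.08,0,0,0,-1, 0,0,0.08,0,0,0,-1, 0,0,0.082,0,0,0,-1, 0,0,0,0.03,-0.027,0,-1, 0,0,0,0.03,-0.027,0,-1, 0,0,0,0.03,-0.027,0,-1, 0,0,0,0.03,-0.027,0,-1, 0,0,0,0.03,-0.027,0,-1, 0,0,0,0.03,-0.027,0,-1, 0,0,0,0.03,-0.027,0,-1]'
python3 -m inch '[0,0,0,0.03,-0.027,0,-1, 0,0,0,0.03,-0.027,0,-1, 0,0,0,0.03,-0.027,0,-1, 0,0,0,0,0,0,-1, 0,0,0,0,0,0,-1, 0,0,0,0,0,0,-1]'
```

```text
time: 1.13
tool_pos: [355.3, -338.4, 237.8]
tcp_rot: [3.141, -0.0, -0.0]
contact_force: [0.9, -0.8, 0.2]
grip_width: 91.9
finger_force: 0.0
time: 1.63
tool_pos: [426.1, -275.0, 237.6]
tcp_rot: [3.141, 0.001, 0.0]
contact_force: [-0.2, -0.1, 0.0]
grip_width: 91.7
finger_force: 0.0
```

```bash
python3 -m inch '[0,0,0,0.0025,-0.003,0.02,-1, 0,0,0,0,0,0.03,-1, 0,0,0,0,0,0.03,-1, 0,0,0,0,0,0.03,-1, 0,0,0,0,0,0.03,-1, 0,0,0,0,0,0.03,-1, 0,0,0,0,0,0.025,-1, 0,0,0,0,0,0.022,-1, 0,0,0,0,0,0.02,-1, 0,0,0,0,0,0,-1]'
python3 - <<'E'
from h import *
s=capture("side");t=capture("top")
o=np.vstack([cv2.resize(c["image"][y:y+100,x:x+130],None,fx=3,fy=3) for c,y,x in((s,110,240),(t,160,290))])
cv2.imwrite("pics/g1.png",o[:,:,::-1])
E
```

```text
time: 2.47
tool_pos: [425.9, -272.5, 45.5]
tcp_rot: [-3.138, 0.004, -0.002]
contact_force: [0.1, 0.4, 0.5]
grip_width: 92.2
finger_force: 0.0
```

View pics/g1.png

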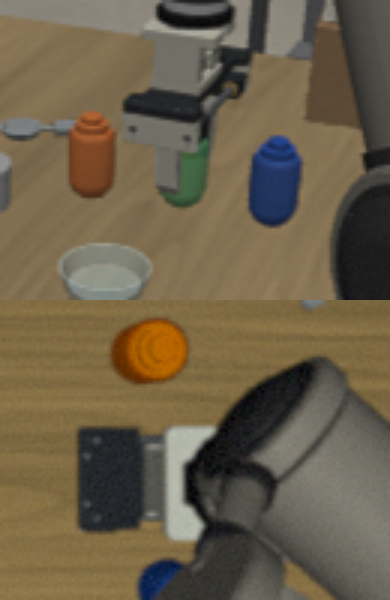

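The jaws straddle the green dispenser and clear the blue and orange ones. I'll let the arm settle, then close.

```bash
python3 -m inch '[0,0,0,0.0015,0,-0.001,-1, 0,0,0,0,0,0,-1]'
python3 -m inch '[0,0,0,0,0,0,1, 0,0,0,0,0,0,1, 0,0,0,0,0,0,1, 0,0,0,0,0,0,1, 0,0,0,0,0,0,1, 0,0,0,0,0,0,1, 0,0,0,0,0,0,1, 0,0,0,0,0,0,1]'
```

```text
time: 2.73
tool_pos: [430.2, -273.5, 50.3]
tcp_rot: [3.14, -0.002, -0.001]
contact_force: [0.3, 0.9, 0.5]
grip_width: 91.6
finger_force: 0.0
time: 3.4
tool_pos: [429.6, -272.5, 48.9]
tcp_rot: [3.142, -0.0, -0.0]
contact_force: [-0.1, 0.1, 0.2]
grip_width: 49.2
finger_force: 30.0
```

```bash
python3 -m inch '[0,0,0,0,0,-0.005,1, 0,0,0,0,0,-0.01,1, 0,0,0,0,0,-0.02,1, 0,0,0,0,0,-0.03,1, 0,0,0,0,0,-0.03,1, 0,0,0,0,0,-0.03,1, 0,0,0,0,0,-0.03,1, 0,0,0,0,0,-0.02,1, 0,0,0,0,0,-0.01,1, 0,0,0,0,0,0,1]'
python3 -m inch '[0,0,0,0.004,-0.01,0,1, 0,0,0,0.008,-0.02,0,1, 0,0,0,0.01,-0.03,0,1, 0,0,0,0.01,-0.03,0,1, 0,0,0,0.012,-0.03,0,1, 0,0,0,0.012,-0.03,0,1, 0,0,0,0.012,-0.03,0,1, 0,0,0,0.012,-0.03,0,1, 0,0,0,0.012,-0.03,0,1, 0,0,0,0.012,-0.03,0,1]'
python3 -m inch '[0,0,0,0.012,-0.03,0,1, 0,0,0,0.012,-0.03,0,1, 0,0,0,0.012,-0.03,0,1, 0,0,0,0.012,-0.03,0,1, 0,0,0,0.012,-0.03,0,1, 0,0,0,0.012,-0.03,0,1, 0,0,0,0.012,-0.03,0,1, 0,0,0,0.012,-0.03,0,1, 0,0,0,0.012,-0.03,0,1, 0,0,0,0.012,-0.03,0,1]'
python3 -m inch '[0,0,0,0.012,-0.03,0,1, 0,0,0,0.012,-0.03,0,1, 0,0,0,0.01,-0.02,0,1, 0,0,0,0,-0.01,0,1, 0,0,0,0,0,0,1, 0,0,0,0,0,0,1, 0,0,0,0,0,0,1]'
```

```text
time: 4.23
tool_pos: [430.2, -273.0, 199.0]
tcp_rot: [3.139, -0.003, -0.0]
contact_force: [-0.9, -0.2, -0.6]
grip_width: 49.5
finger_force: 30.0
time: 5.07
tool_pos: [512.2, -54.4, 195.2]
tcp_rot: [-3.141, 0.003, -0.0]
contact_force: [1.0, -0.1, -1.1]
grip_width: 49.6
finger_force: 30.0
time: 5.9
tool_pos: [608.0, 185.3, 194.6]
tcp_rot: [3.141, 0.004, -0.0]
contact_force: [0.3, 0.1, -1.6]
grip_width: 49.4
finger_force: 30.0
time: 6.48
tool_pos: [635.5, 254.5, 196.3]
tcp_rot: [3.141, 0.001, -0.001]
contact_force: [0.2, -0.4, -2.0]
grip_width: 49.1
finger_force: 30.0
```

```bash
python3 -m inch '[0,0,0,-0.0055,-0.007,0.01,1, 0,0,0,0,0,0.02,1, 0,0,0,0,0,0.02,1, 0,0,0,0,0,0.015,1, 0,0,0,0,0,0.01,1, 0,0,0,0,0,0,1, 0,0,0,0,0,0,1, 0,0,0,0,0,0,1]'
python3 - <<'E'
from h import *
s=capture("side");t=capture("top")
for k,a,b,e in blobs(s,(40,50,20),(90,255,255),(90,150,190,260)): print("g",a,b,np.round(e[0],1),e[1],plane(s,e[0],119))
for z in (76,166): 
    p=np.array([631,260,z,1.]); q=np.linalg.inv(s["pose"])@p; u=s["mtx"]@(q[:3]*[1,-1,-1]); print(z,u[:2]/u[2])
o=np.vstack([cv2.resize(c["image"][y:y+110,x:x+130],None,fx=2.7,fy=2.7) for c,y,x in((s,150,70),(t,80,70))])
cv2.imwrite("pics/p1.png",o[:,:,::-1])
E
```

```text
time: 7.15
tool_pos: [632.1, 261.0, 137.9]
tcp_rot: [-3.141, -0.002, -0.001]
contact_force: [-0.1, 0.2, -1.8]
grip_width: 49.4
finger_force: 30.0
g 577.0 (113, 193, 25, 39) [125.7 213.9] (22.970050811767578, 36.45639419555664) [635.8 252.9 119. ]
76 [128.7230664  233.12729683]
166 [120.84993079 196.58233742]
```

View pics/p1.png

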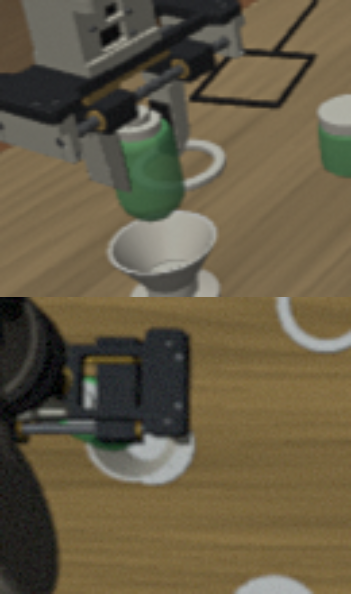

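The dispenser hangs upright over the hollow dock, aligned with it. I'll lower it into the cup.

```bash
python3 -m inch '[0,0,0,-0.001,0,0.01,1, 0,0,0,0,0,0.015,1, 0,0,0,0,0,0.015,1, 0,0,0,0,0,0.01,1, 0,0,0,0,0,0.01,1, 0,0,0,0,0,0.004,1, 0,0,0,0,0,0.002,1, 0,0,0,0,0,0,1, 0,0,0,0,0,0,1]'
```

```text
time: 8.0
tool_pos: [631.2, 261.2, 84.5]
tcp_rot: [-3.141, -0.001, -0.0]
contact_force: [0.4, 0.1, -0.9]
grip_width: 49.6
finger_force: 30.0
```

```bash
python3 -m inch '[0,0,0,0,0,0.0025,1, 0,0,0,0,0,0.0025,1, 0,0,0,0,0,0,1, 0,0,0,0,0,0,1]'
```

```text
time: 8.33
tool_pos: [630.8, 261.0, 80.1]
tcp_rot: [3.141, 0.0, -0.0]
contact_force: [-0.4, -0.2, -1.0]
grip_width: 49.6
finger_force: 30.0
```

```bash
python3 -m inch '[0,0,0,0,0,0.0015,1, 0,0,0,0,0,0,1, 0,0,0,0,0,0,1]'; python3 -m inch '[0,0,0,0,0,0.001,1, 0,0,0,0,0,0,1, 0,0,0,0,0,0,1]'
```

```text
time: 8.58
tool_pos: [630.9, 261.0, 78.9]
tcp_rot: [3.141, 0.0, -0.0]
contact_force: [-0.4, -0.2, -0.9]
grip_width: 49.7
finger_force: 30.0
time: 8.83
tool_pos: [630.9, 261.0, 78.0]
tcp_rot: [3.141, 0.0, -0.0]
contact_force: [0.2, -0.2, -0.8]
grip_width: 49.5
finger_force: 30.0
```

```bash
python3 -m inch '[0,0,0,0,0,0.001,1, 0,0,0,0,0,0,1, 0,0,0,0,0,0,1]'; python3 -m inch '[0,0,0,0,0,0.001,1, 0,0,0,0,0,0,1, 0,0,0,0,0,0,1]'
python3 - <<'E'
from h import *
s=capture("side")
cv2.imwrite("pics/p2.png",cv2.resize(s["image"][180:280,70:200],None,fx=5,fy=5,interpolation=3)[:,:,::-1])
E
```

```text
time: 9.08
tool_pos: [630.8, 261.1, 77.2]
tcp_rot: [3.141, 0.0, -0.0]
contact_force: [-0.6, 0.2, -1.9]
grip_width: 49.2
finger_force: 30.0
time: 9.33
tool_pos: [630.9, 261.0, 76.4]
tcp_rot: [3.141, 0.0, -0.0]
contact_force: [0.2, -0.1, -1.1]
grip_width: 49.3
finger_force: 30.0
```

View pics/p2.png

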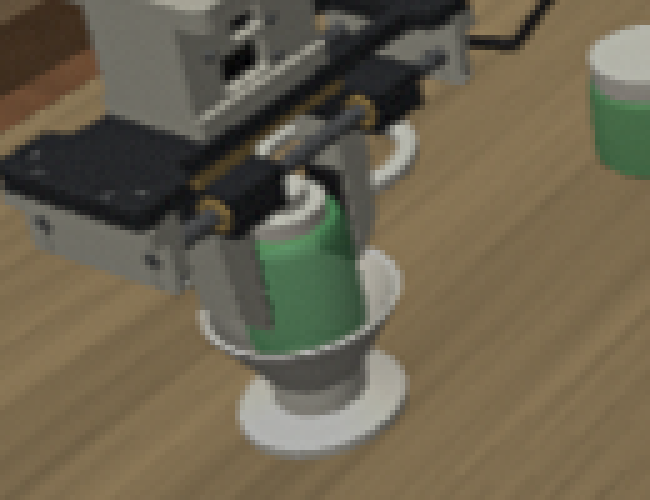

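The base is inside the cup with no contact force yet, and the fingertips are still above the rim. I'll keep lowering in small steps.

```bash
python3 -m inch '[0,0,0,0,0,0.001,1, 0,0,0,0,0,0,1, 0,0,0,0,0,0,1]'; python3 -m inch '[0,0,0,0,0,0.001,1, 0,0,0,0,0,0,1, 0,0,0,0,0,0,1]'
python3 - <<'E'
from h import *
for i in range(2):
    o=get_obs();print(o["contact_force"].round(2),o["moment"].round(2),o["tool_pos"].round(1),o["tau"].round(2)); s=capture("side")
for k,a,b,e in blobs(s,(0,0,110),(180,70,255),(110,205,140,232),8): print(a,b,np.round(e[0],1))
for z in (112,120,110): 
    q=np.linalg.inv(s["pose"])@[630,260,z,1.]; u=s["mtx"]@(q[:3]*[1,-1,-1]); print(z,u[:2]/u[2])
E
```

```text
time: 9.63
tool_pos: [631.0, 261.0, 75.7]
tcp_rot: [3.142, -0.0, -0.0]
contact_force: [0.8, -0.2, -0.8]
grip_width: 49.4
finger_force: 30.0
time: 9.88
tool_pos: [631.2, 260.9, 75.1]
tcp_rot: [3.141, -0.001, -0.0]
contact_force: [0.6, -0.3, -0.2]
grip_width: 49.3
finger_force: 30.0
[ 0.6  -0.28 -0.23] [-0.08 -0.19 -0.02] [631.2 260.9  75.1] [  0.8  -61.67 -22.47   0.33   0.14  -0.  ]
[ 0.89 -1.22  0.17] [-0.15 -0.17 -0.05] [631.2 260.9  75.1] [  0.87 -61.59 -22.4    0.36   0.16  -0.  ]
68.5 (121, 215, 14, 14) [127.8 222.2]
16.0 (121, 205, 14, 7) [126.9 207.5]
112 [126.06079515 219.1409609 ]
120 [125.36780778 215.91570619]
110 [126.23290668 219.94199066]
```

```bash
python3 -m inch '[0,0,0,0,0,0.001,1, 0,0,0,0,0,0,1, 0,0,0,0,0,0,1]';  python3 -m inch '[0,0,0,0,0,0.001,1, 0,0,0,0,0,0,1, 0,0,0,0,0,0,1]'
```

```text
time: 10.23
tool_pos: [631.4, 261.0, 74.9]
tcp_rot: [3.142, -0.001, -0.0]
contact_force: [0.2, -1.9, 5.7]
grip_width: 49.5
finger_force: 30.0
time: 10.48
tool_pos: [631.5, 260.9, 74.9]
tcp_rot: [-3.141, -0.002, -0.0]
contact_force: [-0.4, -2.7, 8.6]
grip_width: 49.5
finger_force: 30.0
```

Firm contact (8.6 N). I'll back off slightly and release.

```bash
python3 -m inch '[0,0,0,0,0,-0.001,1, 0,0,0,0,0,0,1, 0,0,0,0,0,0,0.2, 0,0,0,0,0,0,-0.2, 0,0,0,0,0,0,-0.6, 0,0,0,0,0,0,-1, 0,0,0,0,0,0,-1, 0,0,0,0,0,0,-1, 0,0,0,0,0,0,-1]'
python3 - <<'E'
from h import *
s=capture("side")
cv2.imwrite("pics/p3.png",cv2.resize(s["image"][180:280,70:200],None,fx=5,fy=5,interpolation=3)[:,:,::-1])
E
```

```text
time: 11.23
tool_pos: [630.7, 261.2, 73.7]
tcp_rot: [3.141, 0.001, -0.0]
contact_force: [0.2, 0.4, 0.1]
grip_width: 84.0
finger_force: 0.0
```

View pics/p3.png

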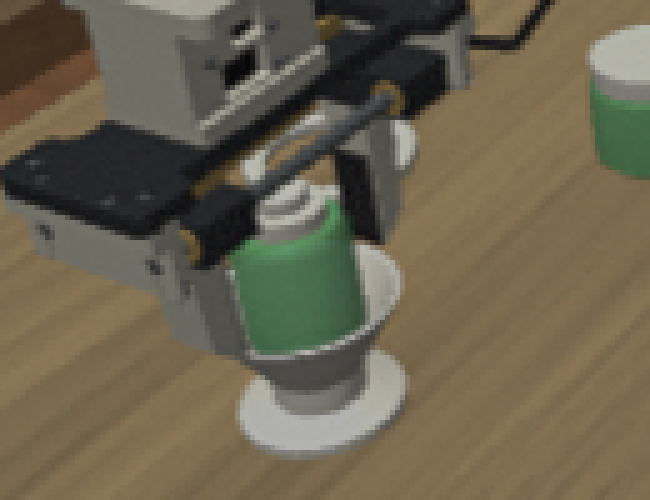

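The dispenser is free of the fingers and stands in the cup. I'll withdraw straight up and check.

```bash
python3 -m inch '[0,0,0,0,0,0,-1, 0,0,0,0,0,-0.01,-1, 0,0,0,0,0,-0.02,-1, 0,0,0,0,0,-0.03,-1, 0,0,0,0,0,-0.03,-1, 0,0,0,0,0,-0.03,-1, 0,0,0,0,0,-0.03,-1, 0,0,0,0,0,-0.03,-1, 0,0,0,0,0,-0.02,-1, 0,0,0,0,0,0,-1]'
python3 -m inch '[0,0,0,0,0.03,0,-1, 0,0,0,0,0.04,0,-1, 0,0,0,0,0.04,0,-1, 0,0,0,0,0.04,0,-1, 0,0,0,0,0.04,0,-1, 0,0,0,0,0.04,0,-1, 0,0,0,0,0.02,0,-1, 0,0,0,0,0,0,-1, 0,0,0,0,0,0,-1]'
python3 - <<'E'
from h import *
s=capture("side");t=capture("top")
for nm,c,lo,hi,roi,z in [("collar",t,(0,0,120),(180,70,255),(95,105,135,150),112),("btnS",s,(0,0,110),(180,70,255),(105,200,145,228),112),("grn",t,(40,50,20),(90,255,255),(90,100,150,160),75),("jar",t,(0,0,90),(180,60,255),(205,120,245,160),60)]:
    for k,a,b,e in blobs(c,lo,hi,roi,8): print(nm,a,b,np.round(e[0],1),plane(c,e[0],z))
o=np.hstack([cv2.resize(c["image"][y:y+100,x:x+100],None,fx=4,fy=4,interpolation=3) for c,y,x in((s,180,80),(t,85,75))])
cv2.imwrite("pics/p4.png",o[:,:,::-1])
E
```

```text
time: 12.12
tool_pos: [632.4, 261.6, 239.5]
tcp_rot: [-3.139, -0.008, -0.0]
contact_force: [1.3, 0.3, 0.4]
grip_width: 91.6
finger_force: 0.0
time: 12.87
tool_pos: [630.5, 60.3, 233.3]
tcp_rot: [-3.141, 0.001, -0.002]
contact_force: [-1.2, 0.9, 0.4]
grip_width: 92.0
finger_force: 0.0
collar 121.5 (108, 119, 13, 16) [113.8 126. ] [628.2 254.1 112. ]
collar 309.5 (109, 112, 26, 38) [120.  130.8] [617.8 240.7 112. ]
collar 16.5 (95, 105, 3, 13) [ 96.  110.3] [662.3 292.8 112. ]
btnS 278.5 (117, 201, 28, 27) [130.7 214. ] [634.6 240.8 112. ]
grn 262.0 (107, 117, 25, 25) [117. 129.] [628.9 259.9  75. ]
jar 534.5 (212, 125, 27, 28) [225.  138.9] [609.3  16.7  60. ]
```

View pics/p4.png

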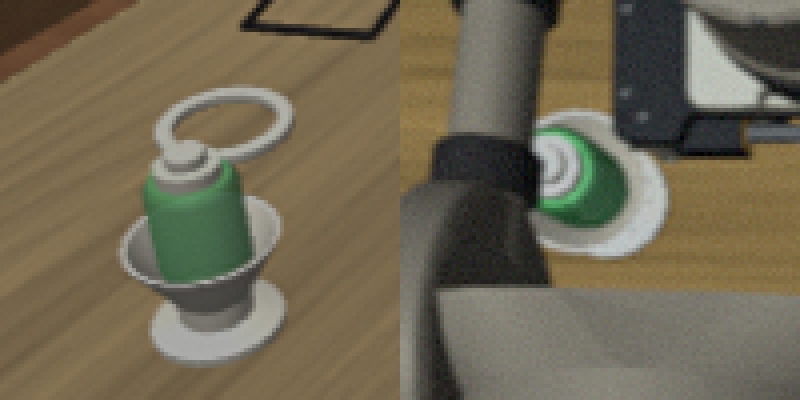

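The dispenser stands in the cup, but the arm partly hides it in the top view. I'll move farther away to check tilt and seating.

```bash
python3 -m inch '[0,0,0,-0.02,0.03,0,-1, 0,0,0,-0.02,0.04,0,-1, 0,0,0,-0.02,0.04,0,-1, 0,0,0,-0.02,0.04,0,-1, 0,0,0,-0.02,0.04,0,-1, 0,0,0,-0.02,0.04,0,-1, 0,0,0,-0.02,0.02,0,-1, 0,0,0,0,0,0,-1, 0,0,0,0,0,0,-1]'
python3 - <<'E'
from h import *
s=capture("side");t=capture("top")
def pr(c,p):
    q=np.linalg.inv(c["pose"])@[*p,1.]; u=c["mtx"]@(q[:3]*[1,-1,-1]); return (u[:2]/u[2]).round(1)
for nm,c in(("t",t),("s",s)): print(nm,[(z,pr(c,(630,260,z))) for z in(50,75,112,120)])
for k,a,b,e in blobs(t,(40,50,20),(90,255,255),(90,100,150,160)): print("grn",a,b,np.round(e[0],1),e[1],plane(t,e[0],75))
for k,a,b,e in blobs(s,(40,50,20),(90,255,255),(90,180,160,260)): print("grnS",a,b,np.round(e[0],1),e[1])
for k,a,b,e in blobs(t,(0,0,150),(180,70,255),(100,115,125,140),8): print("col",a,b,np.round(e[0],1),e[1])
o=np.hstack([cv2.resize(c["image"][y:y+60,x:x+60],None,fx=6.6,fy=6.6,interpolation=3) for c,y,x in((s,205,100),(t,100,90))])
cv2.imwrite("pics/p5.png",o[:,:,::-1])
E
```

```text
time: 13.72
tool_pos: [518.8, -138.5, 234.2]
tcp_rot: [-3.141, -0.0, -0.001]
contact_force: [-0.1, -0.2, 0.3]
grip_width: 92.0
finger_force: 0.0
t [(50, array([120.6, 130.6])), (75, array([117. , 128.5])), (112, array([111.1, 125.2])), (120, array([109.8, 124.4]))]
s [(50, array([131.2, 243. ])), (75, array([129.2, 233.6])), (112, array([126.1, 219.1])), (120, array([125.4, 215.9]))]
grn 275.0 (103, 117, 29, 25) [116.3 128.9] (20.26753044128418, 30.369081497192383) [629.1 261.4  75. ]
grnS 509.5 (116, 220, 27, 31) [128.9 235.7] (26.15961456298828, 29.952985763549805)
col 196.0 (102, 115, 18, 20) [110.6 124.9] (15.914145469665527, 17.53441619873047)
```

View pics/p5.png

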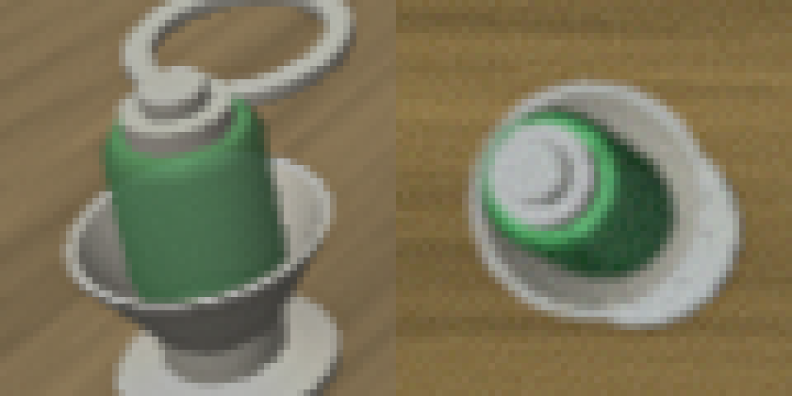

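The dispenser is upright, within about 2 mm of the cup's axis and on the floor. The gripper is clear.

```bash
python3 -c "from plant import *; print(close_job())"
```

```text
the job is handed in; nothing more can be done
None
```

The green dispenser is set down in the hollow dock stand, upright and about 2 mm off the cup's axis. It sits roughly 40–45 mm above the cup's floor; the jar showed no measurable shift, the tin was not re-measured, and the job was handed in at about 14 s with no verdict returned.

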